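# Turn a printing block face up with the ink knife

### The arm

A 6-joint arm with a two-finger parallel gripper is mounted at the origin on the work surface. World frame = base frame: x ahead of the robot, y to its left, z up, the work surface at z = 0. Lengths are in m, angles in rad, forces in N, time in s.
With the tool pointing down it reaches from about 0.3 to 0.775 m from the base axis. Payload 14.6 kg.
Tool frame: the origin (TCP) lies midway between the tips of the shut fingers; the grasp point (between the pads) lies 19 mm behind it (ctrl.pinch_z is the distance from the TCP to the grasp point, in m); z points along the fingers, y is the line along which they close (so a half turn about z gives the same grasp; the last joint's range is limited). The gripper opens to 94 mm and grips with 3 to 60 N. Pads are 16 mm wide; open, the fingers measure 119 mm over their backs; the gripper's body (75 mm by 177 mm) begins 78 mm behind the grasp point.
Start: joints at [-1.385, 0.3, 1.521, -0, 1.321, -0.067], TCP at [0.138, -0.533, 0.205] pointing down, gripper open.
Joint ranges: [-3.03, 3.03], [-0.79, 2.21], [0.23, 2.52], [-1.04, 4.18], [0, 3.07], [-2.55, 2.55]. Speed limits (rad/s): [2.22, 2.22, 2.57, 3.14, 3.14, 3.14].

### API

Orientations are given as [roll, pitch, yaw] about the fixed x, y, z axes, in that order (R = Rz(yaw) Ry(pitch) Rx(roll)).
In Python, from station import ctrl gives the robot as it stands.
- The arm moves only by the tool jog_arm, never from a script. Its argument "motion" is a list of rows, each a list of 7 numbers: the shift along the tool's x, y, z in m, then the turn, a rotation vector about the tool's x, y, z in rad, then the opening, from -1 (shut) to 1 (fully open). In form: [[tx, ty, tz, rx, ry, rz, gripper], ...]. A call has 1 to 5 rows; each row shifts and turns the commanded pose from where the row before left it, along the tool's axes as they then stand; what a row does not reach is not made up. A row lasts 1/10 s, in which the tool goes at most 50 mm and 8.59 degrees, less where a joint would pass 70% of its speed; a pose out of reach is approached as far as the arm can. A call is refused whole if a number of a shift passes 0.05 or a number of a turn 0.15, either way. A call with a gripper value outside its range is refused whole. The fingers move at their own pace and stop on an object; "squeeze" is the grip in N (left out, the last holds). Time passes only in rows, so rows that do not move let the fingers close. It gives the time, the measured TCP pose, the force, the opening and the grip force at its end, in the units of the state.
- ctrl.get_obs(): the state, without advancing time (a new reading comes with each control period).
- ctrl.camera(name): name is "scene" or "top" or "wrist"; returns the picture (400x640x3 uint8, red, green, blue); there is no depth.
- ctrl.camera_model(name): a dict with "intrinsics" (3x3 intrinsics, pixels), "k1" (the pictures are not rectified: a ray, as slopes to the right and down, at radius r is drawn at 1 + k1 r^2 times it, then the intrinsics apply), "rvec" (rotation vector, rad) and "tvec" (3), from world to camera coordinates, as OpenCV has them. Camera axes: x right, y down, z forward; pixel columns grow to the right and rows downward; lengths in m; the calibration is good to about 2 mm. A picture is of the moment at which its call begins: read the wrist's pose just before it. camera_model takes no time and is no camera call; for the wrist camera it gives the pose at the moment of the call.
- ctrl.hand_in(): hands the job in; it is judged then, once.
The state is a dict: "time_s": time; "qpos": joint angles; "joint_vel": joint speeds; "tau": joint torques, N m; "ee_pos": TCP position; "eef_rot": TCP orientation; "force": force on the tool from outside, world axes, zero at the start; "moment": the same for the moment, N m; "grip_width": finger opening in m; "grip_force": force on a finger pad.
Only numpy, scipy, OpenCV 4.12 (cv2) and the standard library are available. Lean on these libraries where they do the work, as an engineer would, in place of code of your own. Each camera call takes 0.05 s, during which the arm holds its last target. There are 200 camera calls.

### The job

The printing block lies with its carved face down on the lower deck of the two-level board. Hold the ink knife, slide its blade under the block's overhanging edge and tip the block over the step so that it ends up carved face up, lying flat on the upper deck; never touch the block with the gripper or arm. Then lay the knife flat on the bench top and let go, leaving the brayer, the tin and the cup where they are.

Things in the scene. Friction and masses are not known exactly. Their poses are not given: they have to be found in the camera images.
- board: Fixed dark wooden two-level board, 180 mm wide (its y). Origin on the bench under the middle of the step. Lower deck (same dark wood), top at 22 mm, from x = -66 to 0 mm; upper deck, top at 31 mm, from x = 0 to +170 mm. The 9 mm step at x = 0 runs along y; +x points from the lower to the upper deck, roughly to the robot's left (yaw 90 degrees, give or take 25).
- block: Loose printing block, 100 (its x) by 120 (y) by 20 mm thick, 0.12 to 0.24 kg: plywood back, brown lino face carved with a leaf. Origin at the centre of the carved face; z points out of the plywood back, up at the start. It lies on the lower deck, x within 3 degrees of the board's x. Lifted at its near edge it tips about its far edge, which catches on the step, and falls over by itself a little short of upright.
- block_near (a point): Middle of the block's near lower edge (x = -50 mm from the block's origin). At the start this edge overhangs the lower deck's front by about 40 mm, with 22 mm of free height under it; the far edge (x = +50 mm) is 4 to 8 mm short of the step.
- block_center (a point): Centre of the printing block's volume, 10 mm from both faces.
- knife: Loose ink knife (broad scraper), 200 mm long, 0.13 to 0.17 kg. Origin under the middle of the handle, +x to the blade tip, z up as it lies. Wooden handle x = -50 to +50 mm, 24 mm wide, flat parallel sides, 28 mm tall. Rigid steel blade 70 mm wide, 3 mm thick, x = 60 to 150 mm, underside level with the handle's. At the start it lies flat on the bench, blade roughly towards the board.
- knife_tip (a point): Middle of the blade's straight front edge, 150 mm ahead of the knife's origin and 1.5 mm above its underside.
- brayer: Bystander: loose ink roller, black roller 90 mm long and 48 mm across on a wooden handle, about 180 mm long in all. Origin under the middle of the handle, +x towards the roller.
- tin: Bystander: loose closed ink tin, 92 mm across, 58 mm tall. Origin under its centre.
- cup: Bystander: loose white cup, 72 mm across, 80 mm tall. Origin under its centre.
Mind the look-alikes: they are no part of the job. There is more than one size of the block; the one meant has the size given above.

How it is judged:
By the outcome, as a careful person would: the job done as asked, in the order asked, and still so for the second after the job is handed in, with the robot touching nothing.
It also fails if it takes over 58 s, if anything falls off the work surface, if the arm or the gripper's body presses on something with over 40 N, if the wrist force passes 120 N, or if a joint passes its speed limit or range.

## Working session

There is one attempt and no reset: what is moved stays moved. The work goes in short steps, Python scripts to look and compute and a tool call to move; the robot and the scene stay as the last step left them, time stands still between calls to the robot, and variables do not carry over. Pictures are saved under pics/ and viewed, at most 10 in all, crops included, and the job is handed in when it is done.

Besides the shell and the picture viewer there is one more tool, called after "Call:" in YAML: its name, and indented under it one key for each argument. jog_arm: Moves the arm, as the interface text tells. Its arguments: {"type":"object","properties":{"motion":{"type":"array"},"squeeze":{"type":"number"}},"required":["motion"]}

```bash
ls; mkdir -p pics
python3 - <<'E'
from station import ctrl
import cv2
for n in ("top","scene"):
    cv2.imwrite(f"pics/{n}0.png",ctrl.camera(n)[:,:,::-1])
    m=ctrl.camera_model(n);print(n,m)
print(ctrl.get_obs(), ctrl.pinch_z)
E
```

```text
pics
top {'intrinsics': array([[386.77230319,   0.        , 317.77972271],
       [  0.        , 386.77230319, 199.9719788 ],
       [  0.        ,   0.        ,   1.        ]]), 'k1': -0.006939349238458715, 'rvec': array([ 2.17220424, -2.12201086,  0.16395637]), 'tvec': array([0.03421798, 0.58989313, 1.50349136])}
scene {'intrinsics': array([[506.02511695,   0.        , 325.98382696],
       [  0.        , 506.02511695, 200.51389846],
       [  0.        ,   0.        ,   1.        ]]), 'k1': -0.05168057297026544, 'rvec': array([ 2.30640075,  1.25472193, -0.36389888]), 'tvec': array([-0.34266432, -0.36227292,  1.76438437])}
{'time_s': 0.1, 'qpos': array([-1.38460753e+00,  3.00427784e-01,  1.52152665e+00, -1.04198098e-05,
        1.32069749e+00, -6.66133829e-02]), 'joint_vel': array([ 6.60419517e-04, -2.90552311e-03,  1.81349616e-03, -9.02676979e-05,
       -1.17560407e-03, -1.09512348e-03]), 'tau': array([ 1.45580070e-03, -5.32646549e+01, -3.53282619e+01,  7.10033672e-02,
        2.34873604e-02, -6.36949471e-05]), 'ee_pos': array([ 0.13750795, -0.53228623,  0.20493312]), 'eef_rot': array([-3.14053506e+00, -6.04389470e-05,  2.52804729e-01]), 'force': array([-0.0469066 , -0.21298348, -0.96347907]), 'moment': array([ 0.01717052, -0.01519952, -0.00299309]), 'grip_force': 0.0, 'grip_width': 0.09396373667316196} 0.0188
```

View pics/top0.png

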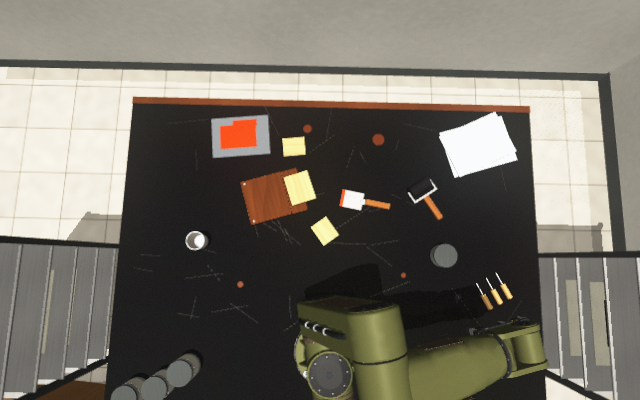

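View pics/scene0.png

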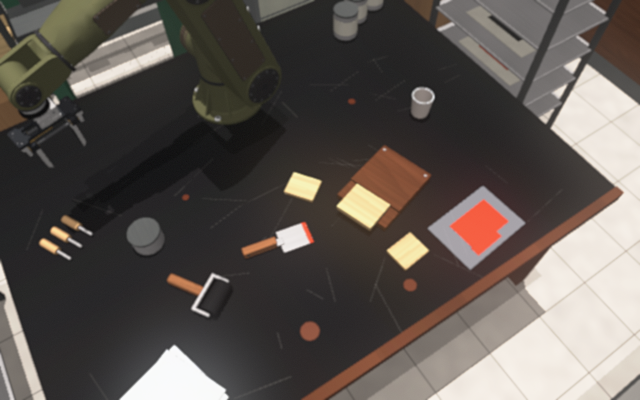

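Top view: three plywood blocks, at (299,187) on the board, (293,146) and (324,231) on the bench. The one on the board, overhanging its right (−y) edge, fits the description; I'll confirm its size by measuring. The knife is at (340–390,201) with its blade to the left, the brayer at (430,195), the tin at (444,256) and the cup at (196,240).

```bash
cat > h.py <<'E'
import numpy as np, cv2
from scipy.spatial.transform import Rotation as R
from station import ctrl
def world(name,uv,z,m=None):
    m=m or ctrl.camera_model(name); K=m["intrinsics"]
    uv=np.atleast_2d(np.float64(uv))
    d=np.array([m["k1"],0,0,0,0.])
    s=cv2.undistortPoints(uv.reshape(-1,1,2),K,d).reshape(-1,2)
    Rm=cv2.Rodrigues(m["rvec"])[0]; c=-Rm.T@m["tvec"]
    r=np.c_[s,np.ones(len(s))]@Rm
    return c+r*((np.broadcast_to(z,len(s))-c[2])/r[:,2])[:,None]
def pix(name,P,m=None):
    m=m or ctrl.camera_model(name)
    return cv2.projectPoints(np.float64(P).reshape(-1,1,3),m["rvec"],m["tvec"],m["intrinsics"],np.array([m["k1"],0,0,0,0.]))[0].reshape(-1,2)
def crop(src,x,y,w,h,f,out):
    im=cv2.imread(src) if isinstance(src,str) else src[:,:,::-1]
    cv2.imwrite(out,cv2.resize(im[y:y+h,x:x+w],None,fx=f,fy=f,interpolation=cv2.INTER_CUBIC))
E
python3 - <<'E'
from h import *
crop("pics/top0.png",230,130,200,120,4,"pics/top0c.png")
E
```

```text
(no output)
```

View pics/top0c.png

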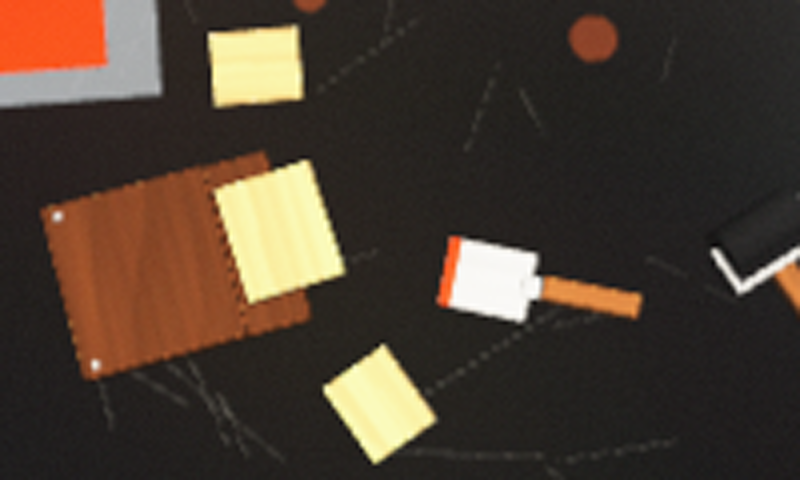

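Crop: block corners at about (310,160), (345,272), (249,303), (215,190); knife tip edge (451,236)–(438,304); handle end (640,305); the board's step runs between the deck shades.

Run:
```python
from h import *
np.set_printoptions(precision=4,suppress=True)
f=lambda L,z:world("top",(np.array(L,float)+.5)/4-.5+[230,130],z)[:,:2]
L=np.linalg.norm
def rect(n,p):
    e=np.roll(p,-1,0)-p
    print(n,p.tolist(),"c",p.mean(0),"sides mm",L(e,axis=1)*1e3,"ang",np.degrees(np.arctan2(e[:,1],e[:,0])))
rect("block",f([(310,160),(345,272),(249,303),(215,190)],.042))
rect("decoy1",f([(208,32),(298,26),(303,100),(214,107)],.02))
rect("decoy2",f([(384,344),(437,420),(376,464),(322,387)],.02))
rect("upper",f([(40,208),(88,380),(246,335),(203,168)],.031))
rect("lowfront",f([(266,151),(311,318)],.022))
rect("blade",f([(451,236),(438,304),(525,321),(537,254)],.003))
rect("handle",f([(541,277),(538,299),(637,318),(642,292)],.028))
print(world("top",[(196,240),(444,256),(423,188),(437,215)],[.08,.058,.04,.02])[:,:2])
```

```text
block [[0.7123144692744595, 0.09397011339566727], [0.5984599407471337, 0.055838854320462955], [0.5648628712686896, 0.15090651359083757], [0.6790236501131688, 0.18895579560880948]] c [0.6387 0.1224] sides mm [120.0702 100.8297 120.3347 100.6507] ang [-161.4837  109.4635   18.433   -70.6853]
decoy1 [[0.8508411733062005, 0.20421550793070087], [0.8596351813242858, 0.11088163725015387], [0.7805522263866091, 0.10349139123467073], [0.770862007587206, 0.19508265041705602]] c [0.8155 0.1534] sides mm [93.7472 79.4275 92.1024 80.4989] ang [ -84.6174 -174.6613   96.0393    6.5144]
decoy2 [[0.5292948942430643, 0.014792559065546433], [0.4540122050672362, -0.03984734586480772], [0.4087907425901438, 0.020377863072075238], [0.4844095809823862, 0.07622294205063354]] c [0.4691 0.0179] sides mm [93.0215 75.3131 94.0047 76.0814] ang [-144.028   126.9019   36.4461  -53.8455]
upper [[0.65840934920862, 0.3665834090587795], [0.4850425949142882, 0.3095907112063335], [0.5339058058295525, 0.15355600986492524], [0.7038455959682715, 0.2029651361864222]] c [0.5953 0.2582] sides mm [182.4944 163.5067 176.9768 169.
[... 178 characters left out ...]
8.8749 178.8749] ang [-163.5017   16.4983]
blade [[0.6446558006887616, -0.05248676896291961], [0.5736043531319079, -0.040123121071498166], [0.5581744663342523, -0.1294220014810209], [0.6279711811886379, -0.14133633308825877]] c [ 0.6011 -0.0908] sides mm [72.1191 90.6221 70.8063 90.4026] ang [170.1288 -99.8033  -9.687   79.3646]
handle [[0.6002514535274529, -0.14241355797351268], [0.5777215841388273, -0.13949602985869192], [0.5607668416129136, -0.23946267410767474], [0.5873627166680012, -0.24463067465720778]] c [ 0.5815 -0.1915] sides mm [ 22.718  101.3942  27.0933 103.0265] ang [172.6215 -99.626  -10.9964  82.8134]
[[ 0.417   0.512 ]
 [ 0.3782 -0.4478]
 [ 0.6484 -0.3755]
 [ 0.5424 -0.436 ]]
```

The block on the board measures 120 × 101 mm, so it is the one meant; the other two are about 93 × 80 and 93 × 76. Now the planner, then move above the knife handle.

```bash
cat >> h.py <<'E'
def down(yaw_deg,tipup_deg=0):  # tool down, tool x along yaw; tip-up pitch of tool x
    return R.from_euler("xyz",[180,-tipup_deg,yaw_deg],degrees=True)
def plan(wps,start=None):
    """wps: list of (pos,R,n). prints rows in tool axes, rounded."""
    o=ctrl.get_obs()
    p,r=start or (o["ee_pos"],R.from_euler("xyz",o["eef_rot"]))
    p=np.array(p)
    for P,Rt,n in wps:
        p0=p.copy();r0=r;w=(r0.inv()*Rt).as_rotvec();out=[]
        for i in range(1,n+1):
            tp=p0+(np.array(P)-p0)*i/n; tr=r0*R.from_rotvec(w*i/n)
            t=np.round(r.inv().apply(tp-p),4); v=np.round((r.inv()*tr).as_rotvec(),3)
            out.append([*t.tolist(),*v.tolist()])
            p=p+r.apply(t); r=r*R.from_rotvec(v)
        for i in range(0,n,5): print([ [x+0. for x in q] for q in out[i:i+5]])
    print("end",p.round(4),r.as_euler("xyz",degrees=True).round(2))
E
python3 - <<'E'
from h import *
plan([((.5885,-.1625,.17),down(80.1),15)])
E
```

```text
[[0.0353, -0.0163, 0.0023, 0.0, 0.0, -0.076], [0.0364, -0.0137, 0.0024, 0.0, 0.0, -0.077], [0.0373, -0.0107, 0.0023, 0.0, 0.0, -0.076], [0.0381, -0.008, 0.0024, 0.0, 0.0, -0.076], [0.0386, -0.005, 0.0023, 0.0, 0.0, -0.077]]
[[0.0388, -0.002, 0.0024, 0.0, 0.0, -0.076], [0.0389, 0.001, 0.0023, 0.0, 0.0, -0.076], [0.0386, 0.0038, 0.0024, 0.0, 0.0, -0.077], [0.0383, 0.0069, 0.0023, 0.0, -0.001, -0.076], [0.0377, 0.0097, 0.0023, 0.0, 0.0, -0.076]]
[[0.0368, 0.0126, 0.0024, -0.001, 0.0, -0.077], [0.0357, 0.0153, 0.0023, 0.0, 0.0, -0.076], [0.0344, 0.0181, 0.0023, 0.0, 0.0, -0.077], [0.033, 0.0206, 0.0023, 0.0, 0.0, -0.076], [0.0313, 0.0231, 0.0024, 0.0, 0.0, -0.076]]
end [ 0.5885 -0.1625  0.17  ] [1.800e+02 1.000e-02 8.009e+01]
```

Call:
jog_arm:
  motion:
    - [0.035,-0.016,0.002,0,0,-0.076,1]
    - [0.036,-0.014,0.002,0,0,-0.077,1]
    - [0.037,-0.011,0.002,0,0,-0.076,1]
    - [0.038,-0.008,0.002,0,0,-0.076,1]
    - [0.039,-0.005,0.002,0,0,-0.077,1]

```text
time_s: 0.6
ee_pos: [0.288, -0.4079, 0.1952]
eef_rot: [-3.141, -0.0, 0.638]
force: [0.6, -0.1, 1.0]
grip_width: 0.094
grip_force: 0.0
```

Call:
jog_arm:
  motion:
    - [0.039,-0.002,0.002,0,0,-0.076,1]
    - [0.039,0.001,0.002,0,0,-0.076,1]
    - [0.039,0.004,0.002,0,0,-0.077,1]
    - [0.038,0.007,0.002,0,0,-0.076,1]
    - [0.038,0.01,0.002,0,0,-0.076,1]

```text
time_s: 1.1
ee_pos: [0.4393, -0.2845, 0.1852]
eef_rot: [-3.141, -0.0, 1.019]
force: [0.3, -1.5, 0.2]
grip_width: 0.094
grip_force: 0.0
```

Call:
jog_arm:
  motion:
    - [0.037,0.013,0.002,0,0,-0.077,1]
    - [0.036,0.015,0.002,0,0,-0.076,1]
    - [0.034,0.018,0.002,0,0,-0.077,1]
    - [0.033,0.021,0.002,0,0,-0.076,1]
    - [0.031,0.023,0.002,0,0,-0.076,1]

```text
time_s: 1.6
ee_pos: [0.59, -0.1616, 0.175]
eef_rot: [-3.141, -0.0, 1.401]
force: [-0.2, -0.4, -0.8]
grip_width: 0.0939
grip_force: 0.0
```

Call:
jog_arm:
  motion:
    - [0,0,0,0,0,0,1]
    - [0,0,0,0,0,0,1]

```text
time_s: 1.8
ee_pos: [0.5889, -0.1625, 0.1747]
eef_rot: [-3.14, -0.0, 1.398]
force: [0.2, -0.3, 0.6]
grip_width: 0.094
grip_force: 0.0
```

Run:
```python
from h import *
m=ctrl.camera_model("wrist")
im=ctrl.camera("wrist"); cv2.imwrite("pics/w1.png",im[:,:,::-1])
import pickle; pickle.dump(m,open("w1.pkl","wb"))
o=ctrl.get_obs();print(o["time_s"],o["ee_pos"],np.degrees(o["eef_rot"]),o["qpos"])
k=R.from_euler("z",80.1,degrees=True)
for n,P in dict(tip=(.15,0,.0015),hb=(-.05,0,.014),o=(0,0,.028)).items(): print(n,pix("wrist",k.apply(P)+[.583,-.194,0],m))
```

```text
1.85 [ 0.5885374  -0.16310811  0.17504033] [-1.79946518e+02 -7.47225078e-04  8.00490333e+01] [-3.30262173e-01  4.59996599e-01  1.37331781e+00 -1.37356039e-04
  1.30920230e+00 -1.56549461e-01]
tip [[318.3816401   84.79390939]]
hb [[318.38746249 249.43282531]]
o [[318.34567044 215.64275968]]
```

View pics/w1.png

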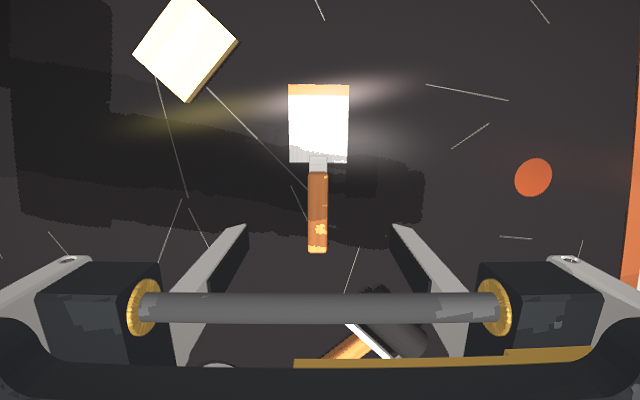

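The wrist view shows the knife centred at column 318, with its tip at row 85 (predicted 84.8) and the handle end at row 252. The estimate holds, so I descend and grip.

Call:
jog_arm:
  motion:
    - [0,0,0.045,0,0,0,1]
    - [0,0,0.045,0,0,0,1]
    - [0,0,0.04,0,0,0,1]
    - [0,0,0.025,0,0,0,1]
    - [0,0,0.01,0,0,0,1]

```text
time_s: 2.35
ee_pos: [0.5871, -0.1636, 0.0081]
eef_rot: [-3.138, -0.0, 1.396]
force: [-0.2, 0.2, 1.7]
grip_width: 0.0941
grip_force: 0.0
```

Call:
jog_arm:
  motion:
    - [0,0,0.006,0,0,0,1]
    - [0,0,0,0,0,0,-1]
    - [0,0,0,0,0,0,-1]
    - [0,0,0,0,0,0,-1]
    - [0,0,0,0,0,0,-1]
  squeeze: 55

```text
time_s: 2.85
ee_pos: [0.5894, -0.163, 0.0053]
eef_rot: [3.14, 0.0, 1.398]
force: [-0.1, 1.0, -0.5]
grip_width: 0.0655
grip_force: 0.0
```

Call:
jog_arm:
  motion:
    - [0,0,0,0,0,0,-1]
    - [0,0,0,0,0,0,-1]
    - [0,0,0,0,0,0,-1]

```text
time_s: 3.15
ee_pos: [0.589, -0.1629, 0.0045]
eef_rot: [3.142, 0.0, 1.398]
force: [1.4, 0.5, -0.8]
grip_width: 0.0415
grip_force: 0.0
```

Call:
jog_arm:
  motion:
    - [0,0,0.002,0,0,0,-1]
    - [0,0,0,0,0,0,-1]
    - [0,0,0,0,0,0,-1]
    - [0,0,0,0,0,0,-1]
    - [0,0,0,0,0,0,-1]

```text
time_s: 3.65
ee_pos: [0.5889, -0.1629, 0.0023]
eef_rot: [-3.141, -0.0, 1.398]
force: [-0.8, 0.4, -0.9]
grip_width: 0.0236
grip_force: 55.0
```

Call:
jog_arm:
  motion:
    - [0,0,0,0,0,0,-1]
    - [0,0,-0.01,0,0,0,-1]
    - [0,0,-0.02,0,0,0,-1]
    - [0,0,-0.02,0,0,0,-1]
    - [0,0,0,0,0,0,-1]

```text
time_s: 4.15
ee_pos: [0.5905, -0.1634, 0.0558]
eef_rot: [3.137, 0.001, 1.398]
force: [0.4, -0.6, -2.5]
grip_width: 0.0238
grip_force: 55.0
```

Run:
```python
from h import *
m=ctrl.camera_model("wrist")
o=ctrl.get_obs()
im=ctrl.camera("wrist"); crop(im,200,50,240,180,3,"pics/w2.png")
print(o["time_s"],o["ee_pos"],np.degrees(o["eef_rot"]),o["grip_width"],o["grip_force"],o["force"],o["moment"])
# knife in tool frame if rigid: tool at grasp (0.589,-.163,~.003)
T=R.from_euler("xyz",o["eef_rot"])
for dz in (0,.005,-.005):
  for P in [(.118,.035,.0015-dz/.118*0),(.118,-.035,.0015)]:
    rel=np.array([P[0],-P[1],-(P[2]-.003)+dz]); print(dz,pix("wrist",T.apply(rel)+o["ee_pos"],m))
```

```text
4.15 [ 0.59049778 -0.16336567  0.05575984] [1.79711374e+02 4.43966536e-02 8.00911879e+01] 0.023826687303983584 54.99314725399017 [ 0.38235273 -0.59102513 -2.46408196] [-0.06043025 -0.12295454 -0.00645348]
0 [[257.62791317  45.1324071 ]]
0 [[378.76361241  45.05783419]]
0.005 [[259.35696443  47.36408211]]
0.005 [[377.06950265  47.29265133]]
-0.005 [[255.79598279  42.76875144]]
-0.005 [[380.55856972  42.69077136]]
```

View pics/w2.png

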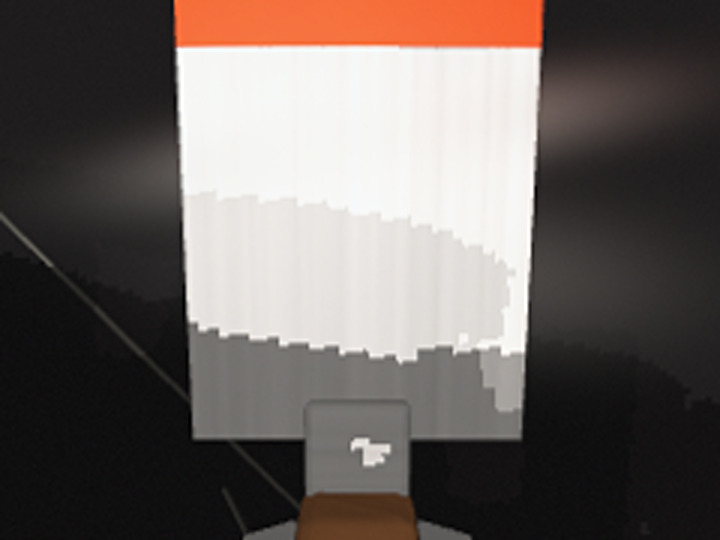

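The knife is held square: the blade is level in the view, with its side edges at about 174 and 544 in the crop, symmetric about the tool axis. Next is the pre-insert pose.

Run:
```python
from h import *
o=ctrl.get_obs();print(o["ee_pos"])
plan([((.6999,-.0663,.050),down(107.5),5),((.6999,-.0663,.011),down(107.5),3)],([.589,-.163,.053],down(80.1)))
```

```text
[ 0.58971601 -0.16311809  0.05386483]
[[0.0229, 0.0185, 0.0006, 0.0, 0.0, -0.096], [0.0209, 0.0207, 0.0006, 0.0, 0.0, -0.095], [0.019, 0.0225, 0.0006, 0.0, 0.0, -0.096], [0.0167, 0.0242, 0.0006, 0.0, 0.0, -0.096], [0.0143, 0.0257, 0.0006, 0.0, 0.0, -0.095]]
[[0.0, 0.0, 0.013, 0.0, 0.0, 0.0], [0.0, 0.0, 0.013, 0.0, 0.0, 0.0], [0.0, 0.0, 0.013, 0.0, 0.0, 0.0]]
end [ 0.6998 -0.0663  0.011 ] [-180.      0.    107.49]
```

Call:
jog_arm:
  motion:
    - [0.023,0.0185,0.001,0,0,-0.096,-1]
    - [0.021,0.0205,0.001,0,0,-0.095,-1]
    - [0.019,0.0225,0,0,0,-0.096,-1]
    - [0.0165,0.024,0.001,0,0,-0.096,-1]
    - [0.0145,0.0255,0,0,0,-0.095,-1]

```text
time_s: 4.7
ee_pos: [0.6995, -0.0651, 0.0479]
eef_rot: [-3.14, -0.001, 1.88]
force: [1.1, -1.0, -1.7]
grip_width: 0.0236
grip_force: 55.0
```

Call:
jog_arm:
  motion:
    - [0,0,0.013,0,0,0,-1]
    - [0,0,0.013,0,0,0,-1]
    - [0,0,0.013,0,0,0,-1]
    - [0,0,0,0,0,0,-1]
    - [0,0,0,0,0,0,-1]

```text
time_s: 5.2
ee_pos: [0.6989, -0.0667, 0.0102]
eef_rot: [-3.141, -0.0, 1.875]
force: [-0.4, 0.4, -1.4]
grip_width: 0.0237
grip_force: 55.0
```

Run:
```python
from h import *
o=ctrl.get_obs();m=ctrl.camera_model("wrist")
im=ctrl.camera("wrist"); cv2.imwrite("pics/w3.png",im[:,:,::-1])
print(o["time_s"],o["ee_pos"],np.degrees(o["eef_rot"]),o["grip_force"],o["force"])
print(pix("wrist",[(.7123,.0940,.042),(.5985,.0558,.042)],m), pix("wrist",o["ee_pos"]+R.from_euler("xyz",o["eef_rot"]).apply([[.118,.035,0],[.118,-.035,0]]),m))
```

```text
5.2 [ 0.69890198 -0.06665404  0.01017056] [-1.79964710e+02 -1.63051507e-02  1.07409301e+02] 54.99310255050659 [-0.36128685  0.43750233 -1.35719858]
[[452.87556908 -47.63732109]
 [186.67141974 -41.60451865]] [[379.06728999  44.11325888]
 [256.85565945  44.18325799]]
```

View pics/w3.png

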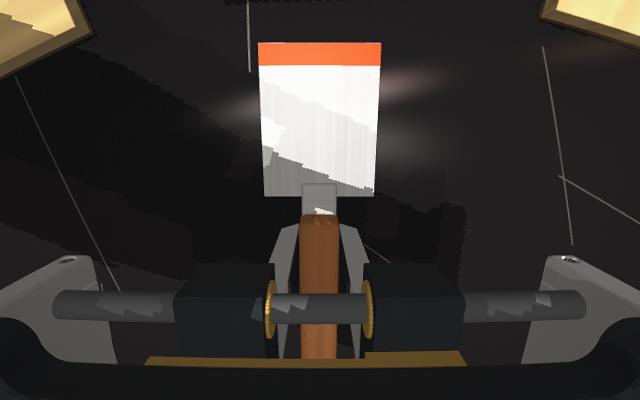

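The block's near edge is above the frame, as predicted; the decoys show at the top corners. The blade is level, with its tip edge at row 43. Insert the blade 30 mm under the overhang, then raise it.

Call:
jog_arm:
  motion:
    - [0.015,0,0,0,0,0,-1]
    - [0.015,0,0,0,0,0,-1]
    - [0.015,0,0,0,0,0,-1]
    - [0.015,0,0,0,0,0,-1]
    - [0,0,0,0,0,0,-1]

```text
time_s: 5.75
ee_pos: [0.6808, -0.0062, 0.0107]
eef_rot: [-3.142, -0.0, 1.878]
force: [0.2, 0.3, -1.7]
grip_width: 0.024
grip_force: 55.0
```

Call:
jog_arm:
  motion:
    - [0,0,-0.005,0,0,0,-1]
    - [0,0,-0.005,0,0,0,-1]
    - [0,0,-0.005,0,0,0,-1]
    - [0,0,-0.005,0,0,0,-1]
    - [0.001,0,-0.005,0,0,0,-1]

```text
time_s: 6.25
ee_pos: [0.681, -0.0083, 0.0359]
eef_rot: [3.142, 0.0, 1.875]
force: [-0.5, -0.2, -3.3]
grip_width: 0.0235
grip_force: 55.0
```

Run:
```python
from h import *
a=ctrl.camera("scene")[130:250,230:430,::-1];b=ctrl.camera("top")[130:250,230:430,::-1]
cv2.imwrite("pics/s4.png",cv2.resize(np.vstack([a,b]),None,fx=2.5,fy=2.5,interpolation=cv2.INTER_CUBIC))
o=ctrl.get_obs();print(o["time_s"],o["ee_pos"],np.degrees(o["eef_rot"]),o["force"])
```

```text
6.35 [ 0.68134043 -0.00799518  0.03639591] [1.79936837e+02 3.09292991e-02 1.07468450e+02] [-0.07376731 -0.16088943 -3.06043288]
```

View pics/s4.png

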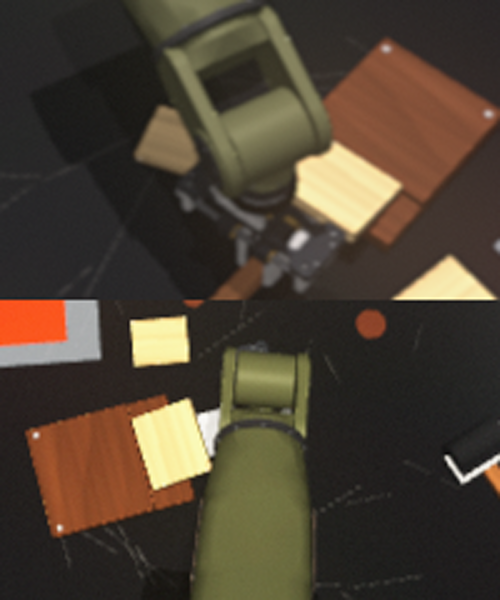

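The blade (white, about (208,432) in the lower half) is under the block, and the vertical force rose by about 1.5 N, so the block is lifting, at roughly 12°. Continue along the arc.

Call:
jog_arm:
  motion:
    - [0.0015,0,-0.006,0,0,0,-1]
    - [0.002,0,-0.006,0,0,0,-1]
    - [0.002,0,-0.0055,0,0,0,-1]
    - [0.0025,0,-0.0055,0,0,0,-1]
    - [0.003,0,-0.005,0,0,0,-1]

```text
time_s: 6.85
ee_pos: [0.6777, 0.0029, 0.0641]
eef_rot: [3.141, 0.0, 1.876]
force: [-0.3, -0.7, -2.5]
grip_width: 0.0236
grip_force: 55.0
```

Call:
jog_arm:
  motion:
    - [0.0035,0,-0.005,0,0,0,-1]
    - [0.004,0,-0.0045,0,0,0,-1]
    - [0.0045,0,-0.0045,0,0,0,-1]
    - [0.0045,0,-0.004,0,0,0,-1]
    - [0,0,0,0,0,0,-1]

```text
time_s: 7.35
ee_pos: [0.6728, 0.0191, 0.0823]
eef_rot: [3.141, 0.0, 1.876]
force: [-0.2, -0.1, -1.7]
grip_width: 0.0237
grip_force: 55.0
```

Run:
```python
from h import *
a=ctrl.camera("scene")[130:250,230:430,::-1];b=ctrl.camera("top")[130:250,230:430,::-1]
cv2.imwrite("pics/s5.png",cv2.resize(np.vstack([a,b]),None,fx=2.5,fy=2.5,interpolation=cv2.INTER_CUBIC))
o=ctrl.get_obs();print(o["time_s"],o["ee_pos"],np.degrees(o["eef_rot"]),o["force"])
```

```text
7.45 [0.67272606 0.01846114 0.08148783] [1.79991458e+02 4.26560388e-03 1.07484886e+02] [ 0.76578006 -0.85643492 -1.77128876]
```

View pics/s5.png

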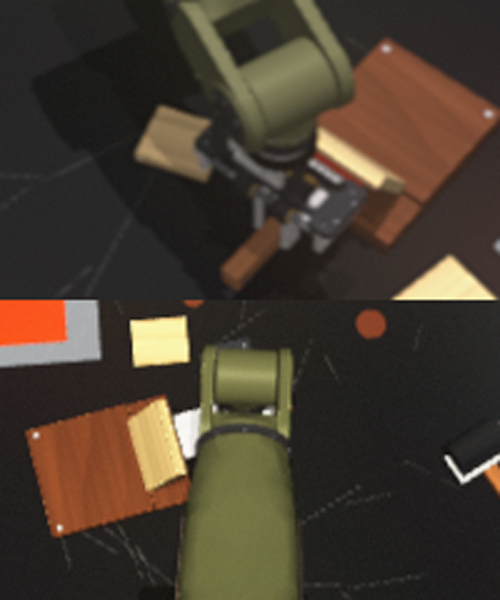

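The block is tilted about 60° and square to the step. Finish the arc and push forward gently.

Call:
jog_arm:
  motion:
    - [0.005,0,-0.003,0,0,0,-1]
    - [0.0055,0,-0.0025,0,0,0,-1]
    - [0.0055,0,-0.002,0,0,0,-1]
    - [0.006,0,-0.0015,0,0,0,-1]
    - [0.005,0,-0.001,0,0,0,-1]

```text
time_s: 7.95
ee_pos: [0.6644, 0.0448, 0.0917]
eef_rot: [3.141, -0.0, 1.876]
force: [0.2, -0.8, -1.4]
grip_width: 0.0233
grip_force: 55.0
```

Call:
jog_arm:
  motion:
    - [0.003,0,0,0,0,0,-1]
    - [0.003,0,0,0,0,0,-1]
    - [0,0,0,0,0,0,-1]
    - [0,0,0,0,0,0,-1]
    - [0,0,0,0,0,0,-1]

```text
time_s: 8.45
ee_pos: [0.6628, 0.0497, 0.0913]
eef_rot: [-3.141, 0.0, 1.876]
force: [0.0, 0.4, -2.0]
grip_width: 0.0241
grip_force: 55.0
```

Run:
```python
from h import *
a=ctrl.camera("scene")[130:250,230:430,::-1];b=ctrl.camera("top")[130:250,230:430,::-1]
cv2.imwrite("pics/s6.png",cv2.resize(np.vstack([a,b]),None,fx=2.5,fy=2.5,interpolation=cv2.INTER_CUBIC))
o=ctrl.get_obs();print(o["time_s"],o["ee_pos"],np.degrees(o["eef_rot"]),o["force"])
```

```text
8.55 [0.66281244 0.04966588 0.09137694] [-1.79995123e+02 -1.67313650e-03  1.07460984e+02] [-0.18954076 -0.38550219 -2.1417103 ]
```

View pics/s6.png

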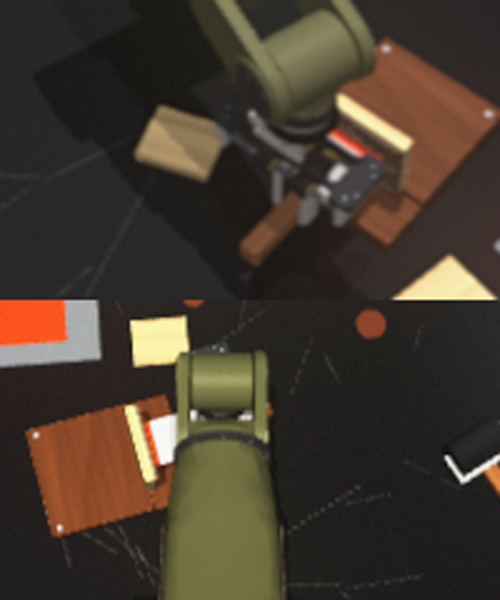

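The block stands nearly upright at the step. Push on slowly.

Call:
jog_arm:
  motion:
    - [0.005,0,0,0,0,0,-1]
    - [0.005,0,0,0,0,0,-1]
    - [0.005,0,0,0,0,0,-1]
    - [0.005,0,0,0,0,0,-1]
    - [0.005,0,0,0,0,0,-1]

```text
time_s: 9.05
ee_pos: [0.6551, 0.0743, 0.0914]
eef_rot: [-3.142, -0.0, 1.876]
force: [0.3, 0.2, -2.5]
grip_width: 0.024
grip_force: 55.0
```

Call:
jog_arm:
  motion:
    - [0,0,0,0,0,0,-1]
    - [0,0,0,0,0,0,-1]
    - [0,0,0,0,0,0,-1]
    - [0,0,0,0,0,0,-1]

```text
time_s: 9.45
ee_pos: [0.6553, 0.0735, 0.0914]
eef_rot: [-3.142, 0.0, 1.876]
force: [0.5, -0.1, -2.1]
grip_width: 0.0237
grip_force: 55.0
```

```bash
cat > blk.py <<'E'
from h import *
o=ctrl.get_obs();print(o["time_s"],o["ee_pos"],o["force"])
im=ctrl.camera("top");old=cv2.imread("pics/top0.png")[:,:,::-1]
cv2.imwrite("pics/now.png",im[:,:,::-1])
# pixels changed within the upper-deck area, and yellow pixels
step=np.array([.624,.1765]); u=np.array([np.cos(np.radians(106.5)),np.sin(np.radians(106.5))]); v=np.array([u[1],-u[0]])
# rectified patch of the plane z=.05: rows=u from -.08..0.18, cols=v -.1...1, 5mm
U,V=np.meshgrid(np.arange(-.08,.18,.01),np.arange(-.1,.101,.02),indexing="ij")
P=np.c_[(step+U[...,None]*u+V[...,None]*v).reshape(-1,2),np.full(U.size,.05)]
q=pix("top",P).astype(np.float32)
g=lambda I:cv2.remap(np.ascontiguousarray(I),q[:,0],q[:,1],cv2.INTER_LINEAR).reshape(*U.shape,3).astype(int)
a,b=g(im),g(old)
for i in range(len(U)): print("%4d"%round(U[i,0]*1e3)," ".join("%3d,%3d,%3d%s"%(*c,"*" if abs(c-d).sum()>40 else " ") for c,d in zip(a[i,::2],b[i,::2])))
E
python3 blk.py
```

```text
9.45 [0.65532849 0.07349    0.09142391] [ 0.53830313 -0.1079346  -2.08681806]
 -80 116,115, 68* 115,115, 67* 112,113, 66* 112,110, 79* 110,109, 65* 124,123, 74*
 -70 116,115, 68* 114,113, 65* 110,111, 67* 100, 98, 59*  84, 84, 49* 132,131, 78*
 -60 115,114, 68* 111,111, 63* 110,109, 63* 101, 99, 59* 127,127, 75* 120,119, 69*
 -50 114,113, 66* 110,109, 65*  92, 91, 54* 131,130, 77* 123,119, 70*  56, 52, 42 
 -40 114,113, 66* 102,101, 59*  73, 71, 46* 134,134, 83* 128, 70, 40*  40, 35, 32 
 -30 109,109, 63*  96, 94, 56*  66, 64, 59* 237,235,230* 132, 68, 38*  39, 35, 31 
 -20 104,102, 60*  83, 82, 49* 211,208,201* 248,246,244* 140, 74, 42   41, 36, 33 
 -10  93, 92, 54* 101, 59, 34* 249,248,245* 247,246,243* 136, 72, 41   40, 35, 33 
   0  74, 73, 44* 127, 66, 37  250,182,145* 248,193,168* 141, 74, 40   40, 36, 33 
  10  40, 32, 25  138, 78, 46  226, 94, 44* 243, 98, 46* 142, 75, 41   41, 35, 33 
  20  41, 32, 25  173,136, 96* 215,196,146* 212,187,136* 147, 87, 54*  42, 35, 32 
  30  41, 33, 27  165,128, 92* 195,158,115* 186,145,105* 148, 90, 54*  40, 34, 31 
  40  43, 33, 27  164,126,
[... 434 characters left out ...]
86,145,104* 150, 85, 51   40, 34, 32 
 100  45, 33, 27  181,143,103* 194,156,113* 185,144,105* 149, 86, 52   39, 32, 31 
 110  49, 33, 26  192,153,110* 226,205,153* 209,185,136* 140, 76, 44   41, 34, 33 
 120  54, 42, 34  150, 77, 42  148, 78, 43  140, 72, 40  136, 70, 40   39, 32, 30 
 130  46, 32, 26  151, 79, 42  147, 76, 42  143, 75, 41  147, 77, 42   40, 33, 32 
 140  58, 38, 27  153, 78, 42  159, 82, 45  161, 84, 45  156, 83, 44   39, 32, 31 
 150  46, 32, 26  161, 85, 46  159, 83, 44  154, 80, 44  150, 79, 44   40, 32, 31 
 160  49, 36, 27  145, 76, 41  143, 74, 41  145, 75, 41  146, 76, 41   39, 32, 31 
 170  36, 31, 30   70, 47, 32   81, 47, 32   85, 51, 34  100, 55, 35   39, 32, 32
```

The block has fallen over onto the upper deck: a patterned cream and brown face shows from about 15 to 115 mm past the step. Withdraw the knife and lay it at its old spot.

Run:
```python
from h import *
u=np.array([-.3007,.9537,0])
p=np.array([.6553,.0735,.0914])
plan([(p-.1*u,down(107.5),3),((.589,-.163,.05),down(80.1),5)],(p,down(107.5)))
```

```text
[[-0.0333, 0.0, 0.0, 0.0, 0.0, 0.0], [-0.0334, 0.0, 0.0, 0.0, 0.0, 0.0], [-0.0333, 0.0, 0.0, 0.0, 0.0, 0.0]]
[[-0.0211, -0.0269, 0.0083, 0.0, 0.0, 0.096], [-0.0236, -0.0247, 0.0083, 0.0, 0.0, 0.095], [-0.0259, -0.0224, 0.0082, 0.0, 0.0, 0.096], [-0.0278, -0.0198, 0.0083, 0.0, 0.0, 0.096], [-0.0297, -0.017, 0.0083, 0.0, 0.0, 0.095]]
end [ 0.589 -0.163  0.05 ] [180.     0.    80.11]
```

Call:
jog_arm:
  motion:
    - [-0.02,0,0,0,0,0,-1]
    - [-0.03,0,0,0,0,0,-1]
    - [-0.03,0,0,0,0,0,-1]
    - [-0.02,0,0,0,0,0,-1]

```text
time_s: 9.9
ee_pos: [0.6858, -0.0246, 0.0914]
eef_rot: [3.142, 0.0, 1.874]
force: [-0.2, 0.0, -1.2]
grip_width: 0.0239
grip_force: 55.0
```

Call:
jog_arm:
  motion:
    - [-0.021,-0.027,0.008,0,0,0.096,-1]
    - [-0.0235,-0.0245,0.008,0,0,0.095,-1]
    - [-0.026,-0.0225,0.008,0,0,0.096,-1]
    - [-0.028,-0.02,0.008,0,0,0.096,-1]
    - [-0.0295,-0.017,0.008,0,0,0.095,-1]

```text
time_s: 10.4
ee_pos: [0.5878, -0.1644, 0.0512]
eef_rot: [3.141, 0.0, 1.394]
force: [1.0, -0.3, -1.4]
grip_width: 0.0234
grip_force: 55.0
```

Call:
jog_arm:
  motion:
    - [0,0,0.015,0,0,0,-1]
    - [0,0,0.015,0,0,0,-1]
    - [0,0,0.01,0,0,0,-1]
    - [0,0,0,0,0,0,-1]
    - [0,0,0,0,0,0,-1]

```text
time_s: 10.9
ee_pos: [0.5891, -0.1621, 0.0114]
eef_rot: [-3.141, -0.0, 1.399]
force: [0.6, -0.3, -1.1]
grip_width: 0.0238
grip_force: 55.0
```

Call:
jog_arm:
  motion:
    - [0,0,0.005,0,0,0,-1]
    - [0,0,0.003,0,0,0,-1]
    - [0,0,0.001,0,0,0,-1]
    - [0,0,0,0,0,0,-1]
    - [0,0,0,0,0,0,-1]

```text
time_s: 11.4
ee_pos: [0.5887, -0.1628, 0.0026]
eef_rot: [3.141, 0.0, 1.398]
force: [-0.9, -0.1, -1.7]
grip_width: 0.0233
grip_force: 55.0
```

Height matches the grasp height (2.3 mm); release and rise.

Call:
jog_arm:
  motion:
    - [0,0,0,0,0,0,0]
    - [0,0,0,0,0,0,0]
    - [0,0,0,0,0,0,0]
    - [0,0,0,0,0,0,0]
    - [0,0,0,0,0,0,0]

```text
time_s: 11.9
ee_pos: [0.5887, -0.1627, 0.0025]
eef_rot: [3.142, -0.0, 1.398]
force: [-0.3, -0.3, -0.3]
grip_width: 0.0466
grip_force: 0.0
```

Call:
jog_arm:
  motion:
    - [0,0,-0.01,0,0,0,0]
    - [0,0,-0.03,0,0,0,0]
    - [0,0,-0.05,0,0,0,0]
    - [0,0,-0.05,0,0,0,0]
    - [0,0,-0.03,0,0,0,0]

```text
time_s: 12.4
ee_pos: [0.5894, -0.1629, 0.1776]
eef_rot: [3.137, 0.001, 1.398]
force: [0.8, -0.3, 0.2]
grip_width: 0.047
grip_force: 0.0
```

Call:
jog_arm:
  motion:
    - [-0.04,0.01,0,0,0,0,0]
    - [-0.04,0.02,0,0,0,0,0]
    - [-0.04,0.02,0,0,0,0,0]
    - [-0.04,0.02,0,0,0,0,0]
    - [-0.02,0,0,0,0,0,0]

```text
time_s: 12.9
ee_pos: [0.6266, -0.3551, 0.1722]
eef_rot: [-3.142, 0.0, 1.396]
force: [0.0, 0.4, -0.3]
grip_width: 0.0471
grip_force: 0.0
```

Run:
```python
from h import *
a=ctrl.camera("top");s=ctrl.camera("scene")
o=ctrl.get_obs();print(o["time_s"],o["ee_pos"],o["grip_width"],o["force"])
out=np.vstack([cv2.resize(a[90:290,180:480],None,fx=1.5,fy=1.5,interpolation=3),cv2.resize(s[90:290,150:450],None,fx=1.5,fy=1.5,interpolation=3)])
cv2.imwrite("pics/final.png",out[:,:,::-1])
```

```text
13.0 [ 0.62555273 -0.35444866  0.17212945] 0.04718794187934276 [-0.64537682 -0.35344227 -0.34301409]
```

View pics/final.png

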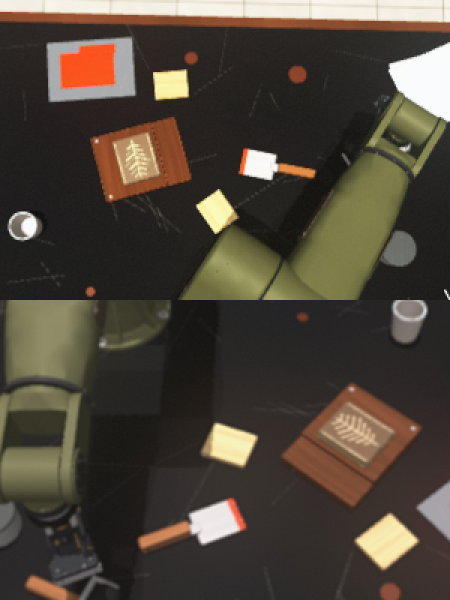

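The block lies leaf side up, flat on the upper deck (about (137,158) in the top view). The knife lies flat on the bench at (278,166), and the cup and tin are undisturbed. The gripper is in free air, 0.17 m up and clear of the brayer.

```bash
python3 -c "
from station import ctrl
print(ctrl.hand_in())"
```

```text
the job is handed in; nothing more can be done
None
```

The job is handed in at 13 s on the clock: the block lies carved face up, flat on the upper deck, tipped with the knife alone; the knife lies flat on the bench, released, and the brayer, tin and cup were not touched.

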